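Unstack the microscope accessories into their holders

TASK

Take the stack of microscope accessories apart from the top down, one thing at a time, and set each the right way up, flat on the floor of the holder shaped for it: first the eyepiece in the small thick-walled stand, then the round tin in the round tray and the square box in the square tray (these two in either order), and last the long case in the long tray. Set the things down rather than dropping them, and leave the glass jar standing where it is.

Things in the scene. Friction and masses are not known exactly. Their poses are not given: they have to be found in the camera images.
- case: Long grey plastic case, a closed box 150 x 60 x 30 mm with rounded edges, about 0.25 kg, loose, the bottom of the stack, lying flat on the table. Origin: centre of its underside; x along the 150 mm side, y along the 60 mm side, z up. The tin and the square box stand on its top, 30 mm up, about 42 mm either side of its middle (which one is at which end varies).
- tin: Round aluminium tin, a closed solid-walled cylinder 50 mm in diameter, 28 mm high, about 0.12 kg, loose, on the case. Origin: centre of its underside; z up.
- glassbox: Square white plastic cover-glass box, 46 x 46 x 28 mm, about 0.06 kg, loose, on the case, turned up to 0.25 rad from the case's sides. Origin: centre of its underside; x and y along its sides, z up.
- eyepiece: Microscope eyepiece standing upright on the tin, about 0.09 kg, loose: a black barrel 34 mm in diameter and 30 mm high, above it a narrower steel tube 23 mm in diameter and 18 mm high (48 mm in all). Origin: centre of its underside (the flat end of the black barrel); z up towards the steel tube.
- eyepiece_stand: Small thick-walled round stand for the eyepiece, grey with a black floor, fixed: outer diameter 66 mm, inner diameter 50 mm, 12 mm high, its inner floor 4 mm above the table. Origin: centre of its underside, at table height; z up.
- round_tray: Thin-walled round steel tray for the tin, fixed: outer diameter 78 mm, inner diameter 70 mm, 9 mm high, its inner floor 4 mm above the table. Origin: centre of its underside, at table height; z up.
- square_tray: Square steel tray for the square box, fixed: outside 72 x 72 mm, inside 64 x 64 mm, 9 mm high, its inner floor 4 mm above the table. Origin: centre of its underside, at table height; x and y along its sides, z up.
- long_tray: Long steel tray for the case, fixed: outside 180 x 90 mm, inside 170 x 80 mm, 10 mm high, its inner floor 5 mm above the table. Origin: centre of its underside, at table height; x along the 180 mm side, y along the 90 mm side, z up. Either way round will do for the case.
- jar: Open glass jar, 42 mm across the rim, 60 mm high, loose, standing on the table between the stack and the long tray; a bystander to leave alone. Origin: centre of its underside; z up.
Things that resemble listed ones, but are neither listed nor needed, are in the scene too. Leave any brown or orange look-alike of the case alone.

How it is judged:
By the outcome, as a careful person would: the job done as asked, in the order asked, and still so for the second after the job is handed in, with the robot touching nothing.
It also fails if it takes over 96 s, if anything falls off the work surface, if the arm or the gripper's body presses on something with over 40 N, if the wrist force passes 120 N, or if a joint passes its speed limit or range.

ROBOT

A 6-joint arm with a two-finger parallel gripper is mounted at the origin on the work surface. World frame = base frame: x ahead of the robot, y to its left, z up, the work surface at z = 0. Lengths are in m, angles in rad, forces in N, time in s.
With the tool pointing down it reaches from about 0.4 to 0.825 m from the base axis. Payload 7 kg.
Tool frame: the origin (TCP) lies midway between the tips of the shut fingers; the grasp point (between the pads) lies 19 mm behind it (grasp_offset is the distance from the TCP to the grasp point, in m); z points along the fingers, y is the line along which they close (so a half turn about z gives the same grasp; the last joint's range is limited). The gripper opens to 88 mm and grips with 3 to 60 N. Pads are 19 mm wide; open, the fingers measure 130 mm over their backs; the gripper's body (78 mm by 193 mm) begins 47 mm behind the grasp point.
Start: joints at [-0.912, 0.359, 0.012, 0, -1.224, -0.288], TCP at [0.245, -0.629, 0.227] pointing down, gripper open.
Joint ranges: [-3.07, 3.07], [-1.43, 2.12], [-1.02, 1.25], [-3.03, 1.67], [-3.05, -0], [-3.03, 3.03]. Speed limits (rad/s): [2.39, 2.39, 3.01, 3.14, 3.14, 3.14].

INTERFACE

Orientations are given as a 3x3 rotation matrix whose columns are the frame's x, y, z axes.
In Python, from plant import * gives the robot as it stands. The module is installed in compiled form; this text tells all that it offers.
- The arm moves only by the tool arm_command, never from a script. Its argument "plan" is a list of rows, each a list of 6 numbers: the shift along the tool's x, y, z in units of 25 mm (1.0 is 25 mm), then the turn, a rotation vector about the tool's x, y, z in units of 6 degrees (1.0 is 6 degrees). In form: [[x, y, z, ax, ay, az], ...]. A call has 1 to 12 rows; each row is the pose to reach, as a shift and turn from the pose commanded when the call began, along the tool's axes at that moment; what a row does not reach only later rows make up. A row lasts 1/10 s, in which the tool goes at most 50 mm and 8.59 degrees, less where a joint would pass 70% of its speed; a pose out of reach is approached as far as the arm can. A call with a gripper value outside its range is refused whole. "gripper" is the finger opening in mm, from 0 to 87.6, set as the call begins (left out, the last holds). The fingers move at their own pace and stop on an object; the grip force is fixed at half the most. Time passes only in rows, so rows that repeat a pose let the fingers close. It gives the time, the measured TCP pose, the force, the opening and the grip force at its end, in the units of the state.
- observe(): the state, without advancing time (a new reading comes with each control period).
- capture(name): name is "scene" or "top" or "wrist"; returns (picture, depth): 420x560x3 uint8, red, green, blue; 420x560 float32, m along the optical axis (not along the pixel's ray), 0 where there is no reading.
- camera_params(name): a dict with "mtx" (3x3 intrinsics, pixels), "R" (3x3) and "t" (3): a world point X has camera coordinates R X + t. Camera axes: x right, y down, z forward; pixel columns grow to the right and rows downward; lengths in m; the calibration is good to about 2 mm. A picture is of the moment at which its call begins: read the wrist's pose just before it. camera_params takes no time and is no camera call; for the wrist camera it gives the pose at the moment of the call.
- close_job(): hands the job in; it is judged then, once.
The state is a dict: "t": time; "q": joint angles; "qvel": joint speeds; "joint_efforts": joint torques, N m; "tool_pos": TCP position; "eef_rot": TCP orientation; "wrist_force": force on the tool from outside, world axes, zero at the start; "ft_torque": the same for the moment, N m; "gripper_width": finger opening in m; "grasp_force": force on a finger pad.
Only numpy, scipy, OpenCV 4.12 (cv2) and the standard library are available. Lean on these libraries where they do the work, as an engineer would, in place of code of your own. Each camera call takes 0.05 s, during which the arm holds its last target. There are 200 camera calls.

## Working session

There is one attempt and no reset: what is moved stays moved. The work goes in short steps, Python scripts to look and compute and a tool call to move; the robot and the scene stay as the last step left them, time stands still between calls to the robot, and variables do not carry over. Pictures are saved under pics/ and viewed, at most 14 in all, crops included, and the job is handed in when it is done.

Besides the shell and the picture viewer there is one more tool, called as name(argument=value, ...) on one line, values as JSON. arm_command: Moves the arm, as the interface text tells. Its arguments: {"type":"object","properties":{"plan":{"type":"array"},"gripper":{"type":"number"}},"required":["plan"]}

```bash
mkdir -p pics
python3 - <<'E'
from plant import *
import cv2, numpy as np
s=observe();print(s['t'],s['tool_pos'],s['eef_rot'].tolist() if hasattr(s['eef_rot'],'tolist') else s['eef_rot'])
for n in ['scene','top']:
    p,d=capture(n);c=camera_params(n);np.savez(f'{n}.npz',p=p,d=d,**c)
    print(n,c['mtx'],c['R'],c['t']); cv2.imwrite(f'pics/{n}1.png',p[:,:,::-1])
E
```

```text
0.0 [ 0.24441717 -0.62866956  0.22562114] [[-0.9320677448012742, -0.3622833004111983, -0.0007275604692711739], [-0.3622840061588373, 0.9320665447388626, 0.0015016857398373843], [0.00013409910667343817, 0.0016632563624608251, -0.9999986077968821]]
scene [[407.24846804   0.         283.59558349]
 [  0.         407.24846804 206.00986242]
 [  0.           0.           1.        ]] [[ 0.67328311  0.73907812 -0.02129277]
 [ 0.41116129 -0.39818252 -0.81999822]
 [-0.61452115  0.54333619 -0.57196987]] [-0.29109768 -0.13276025  1.11592612]
top [[407.54761791   0.         276.73922395]
 [  0.         407.54761791 216.3742727 ]
 [  0.           0.           1.        ]] [[ 0.0252743  -0.99967989 -0.00115233]
 [-0.9838594  -0.02467002 -0.1772345 ]
 [ 0.17714933  0.00561321 -0.98416798]] [-0.03347698  0.46426942  0.94892086]
```

View pics/top1.png

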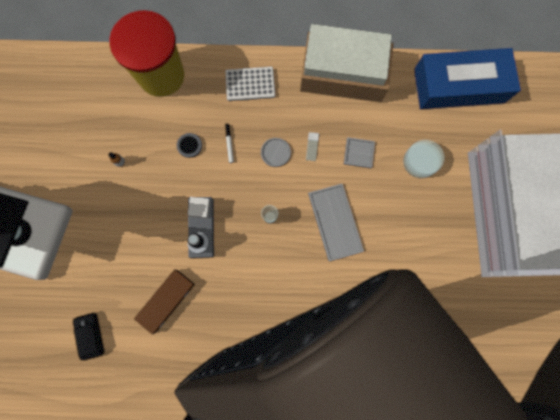

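View pics/scene1.png

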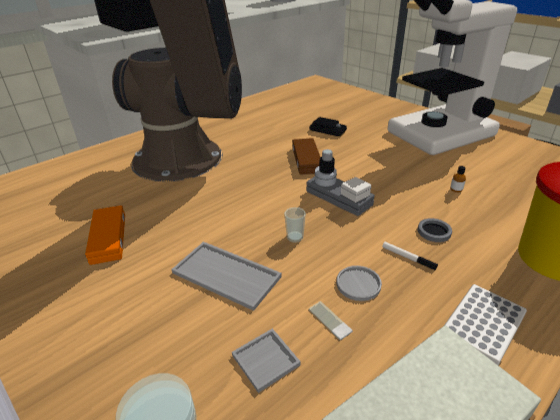

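Top view: stack at about (201,228): white box at (199,208), tin and eyepiece at (199,241), grey case below. Stand (189,145), round tray (277,152), square tray (360,153), long tray (336,222), jar (270,214). The look-alikes are brown (165,300), orange (scene 106,233), and the petri dish (425,158). Only the grey block at (201,228) carries the stack, so it is the case. I'll confirm that in a crop while measuring.

```bash
cat > h.py <<'E'
import numpy as np, cv2
def load(n):
    z=np.load(n+'.npz');return z['p'],z['d'],z
def cloud(d,c):
    v,u=np.mgrid[:d.shape[0],:d.shape[1]]
    r=np.stack([u,v,np.ones_like(u)],-1)@np.linalg.inv(c['mtx']).T
    return (r*d[...,None]-c['t'])@c['R']
def ray(uv,z,c):
    uv=np.atleast_2d(np.asarray(uv,float))
    r=np.c_[uv,np.ones(len(uv))]@np.linalg.inv(c['mtx']).T@c['R']
    o=-c['R'].T@c['t']
    return o+r*((z-o[2])/r[:,2])[:,None]
def rect(P):
    (c,s,a)=cv2.minAreaRect((P[:,:2]*1000).astype(np.float32))
    if s[0]<s[1]: s=s[::-1];a+=90
    return np.round(c,1),np.round(s,1),round((a+90)%180-90,1)
E
python3 - <<'E'
from h import *
p,d,c=load('top');X=cloud(d,c)
cv2.imwrite('pics/crop1.png',cv2.resize(p[110:270,165:385,::-1],None,fx=3.6,fy=3.6,interpolation=cv2.INTER_CUBIC))
hsv=cv2.cvtColor(p,cv2.COLOR_RGB2HSV)
print('table z',np.median(X[100:110,200:300,2]),np.median(X[200:240,230:250,2]))
def roi(x0,y0,x1,y1):
    m=np.zeros(d.shape,bool);m[y0:y1,x0:x1]=1;return m
st=roi(180,185,225,270)
for nm,lo,hi in [('case',.022,.040),('boxtin',.05,.066),('barrel',.08,.095),('tube',.098,.115)]:
    m=st&(X[...,2]>lo)&(X[...,2]<hi);P=X[m]
    if len(P)>4: print(nm,len(P),P.mean(0).round(4),rect(P))
# grey (low saturation) masks for holders, ray to rim plane
for nm,b,z in [('stand',(172,128,208,162),.012),('round',(256,134,298,172),.009),('square',(338,132,384,172),.009),('long',(300,178,372,268),.010),('case',(180,185,225,270),.03)]:
    m=(roi(*b)&(hsv[...,1]<70)).astype(np.uint8)
    cs,_=cv2.findContours(m,cv2.RETR_EXTERNAL,cv2.CHAIN_APPROX_NONE);k=max(cs,key=cv2.contourArea)[:,0]
    P=ray(k,z,c);print(nm,rect(P), 'circ',cv2.minEnclosingCircle((P[:,:2]*1000).astype(np.float32)))
for z in [.05,.055]:pass
wb=(st&(hsv[...,1]<50)&(hsv[...,2]>170)).astype(np.uint8)
cs,_=cv2.findContours(wb,cv2.RETR_EXTERNAL,cv2.CHAIN_APPROX_NONE)
for k in cs:
    if cv2.contourArea(k)>20: print('white',rect(ray(k[:,0],.058,c)),k[:,0].mean(0))
E
```

```text
table z 0.00030665989662831915 0.000129469968374463
case 733 [0.4287 0.1606 0.03  ] (array([437.3, 166. ]), array([149.9,  59.7]), 3.5)
boxtin 545 [0.453  0.1643 0.0579] (array([438.6, 165.8]), array([133.5,  49.4]), 2.1)
barrel 85 [0.3946 0.1615 0.088 ] (array([396. , 164.6]), array([32.6, 31.6]), -32.4)
tube 86 [0.3964 0.1648 0.1061] (array([395.9, 165.2]), array([21.9, 20.8]), -88.2)
stand (array([653.5, 210.1]), array([63. , 62.2]), 3.3) circ ((652.4563598632812, 210.166259765625), 33.00958251953125)
round (array([640. , -14.1]), array([75.7, 75.1]), 1.4) circ ((640.4072875976562, -13.659640312194824), 39.56391906738281)
square (array([ 644.5, -229.9]), array([75.1, 74.4]), 82.8) circ ((644.774658203125, -230.0535888671875), 49.42959213256836)
long (array([ 461.6, -168.7]), array([181.6,  93.2]), 17.3) circ ((462.2408752441406, -168.06008911132812), 98.75309753417969)
case (array([437.1, 165.7]), array([149.7,  64.1]), 3.0) circ ((438.1073913574219, 164.6615753173828), 79.21871948242188)
white (array([496.1, 167.6]), array([43.3, 15.7]), 81.8) [198.69767442 200.41860465]
```

View pics/crop1.png

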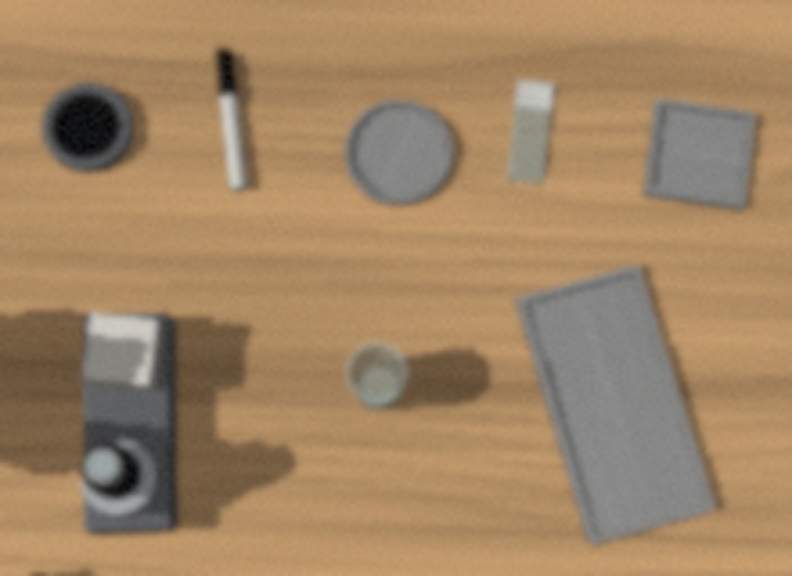

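The crop confirms it: the white box (crop 125,350) and the tin with the eyepiece (crop 115,475) sit on the grey case. The holders are the black-floored stand (88,127), round tray (403,152), square tray (702,153) and long tray (618,405). Next I'll split box from tin and work out the first move.

```bash
cat >> h.py <<'E'
def row(s,xyz,yaw,out=True):
    """row from the pose s to TCP xyz, tool down, tool y axis at yaw (deg, mod 180)"""
    from scipy.spatial.transform import Rotation as Ro
    R=np.array(s['eef_rot']);best=None
    for a in (yaw,yaw+180):
        a=np.radians(a);y=np.array([np.cos(a),np.sin(a),0]);z=np.array([0,0,-1.]);T=np.c_[np.cross(y,z),y,z]
        v=np.degrees(Ro.from_matrix(R.T@T).as_rotvec())/6
        if best is None or np.linalg.norm(v)<np.linalg.norm(best): best=v
    r=np.r_[R.T@(np.array(xyz)-s['tool_pos'])/.025,best]
    print(np.round(r,2).tolist())
E
python3 - <<'E'
from h import *; from plant import observe
p,d,c=load('top');X=cloud(d,c)
m=np.zeros(d.shape,bool);m[185:270,180:225]=1;m&=(X[...,2]>.05)&(X[...,2]<.066);P=X[m]
for q in (P[P[:,0]>.445],P[P[:,0]<.445]):
    print(rect(q),cv2.minEnclosingCircle((q[:,:2]*1000).astype(np.float32)))
m=np.zeros(d.shape,bool);m[195:230,258:284]=1;m&=(X[...,2]>.03);print('jar',rect(X[m]))
# square tray & long tray by depth rim
for b in [(338,132,384,172),(300,178,372,268)]:
    m=np.zeros(d.shape,bool);m[b[1]:b[3],b[0]:b[2]]=1;m&=(X[...,2]>.003);print(rect(X[m]))
s=observe();print(s['q'])
row(s,(.55,-.15,.22),93);row(s,(.396,.165,.22),93)
E
```

```text
(array([481.1, 168.6]), array([47.5, 46.6]), 86.1) ((480.67816162109375, 168.14622497558594), 31.298540115356445)
(array([393.5, 162. ]), array([48.9, 43.4]), -38.3) ((395.1658935546875, 164.182861328125), 24.959022521972656)
jar (array([389.2,  -5.4]), array([200.4,  38.3]), 1.6)
(array([ 488.3, -173.9]), array([475.9, 132.6]), -20.8)
(array([ 432.2, -144.2]), array([288.9, 229.2]), -0.9)
[-9.11919225e-01  3.59314846e-01  1.11701133e-02 -2.79813305e-04
 -1.22411758e+00 -2.88089924e-01]
[-18.33, 13.42, 0.25, 0.01, -0.0, 3.04]
[-17.15, 27.4, 0.27, 0.01, -0.0, 3.04]
```

arm_command(plan=[[-18.3,13.4,0.2,0,0,3.04],[-18.3,13.4,0.2,0,0,3.04],[-18.3,13.4,0.2,0,0,3.04],[-18.3,13.4,0.2,0,0,3.04],[-18.3,13.4,0.2,0,0,3.04],[-18.3,13.4,0.2,0,0,3.04],[-18.3,13.4,0.2,0,0,3.04],[-18.3,13.4,0.2,0,0,3.04],[-18.3,13.4,0.2,0,0,3.04],[-18.3,13.4,0.2,0,0,3.04],[-18.3,13.4,0.2,0,0,3.04],[-18.3,13.4,0.2,0,0,3.04]], gripper=87)

```text
t: 1.3
tool_pos: [0.5512, -0.1478, 0.2212]
eef_rot: [[-0.998, -0.055, -0.0], [-0.055, 0.998, 0.0], [0.0, 0.0, -1.0]]
wrist_force: [0.1, -0.9, -0.1]
gripper_width: 0.0874
grasp_force: 0.0
```

Run:
```python
from h import *; from plant import observe
s=observe();print(s['t'],s['tool_pos'])
row(s,(.396,.165,.22),93);row(s,(.396,.165,.18),93)
```

```text
1.3 [ 0.55120178 -0.14775692  0.22116086]
[5.51, 12.83, 0.05, 0.0, -0.0, 0.03]
[5.51, 12.83, 1.65, 0.0, -0.0, 0.03]
```

arm_command(plan=[[5.5,12.83,0.05,0,0,0],[5.5,12.83,0.05,0,0,0],[5.5,12.83,0.05,0,0,0],[5.5,12.83,0.05,0,0,0],[5.5,12.83,0.05,0,0,0],[5.5,12.83,0.05,0,0,0],[5.5,12.83,0.05,0,0,0],[5.5,12.83,0.05,0,0,0],[5.5,12.83,0.05,0,0,0],[5.5,12.83,0.05,0,0,0],[5.5,12.83,0.05,0,0,0]])

```text
t: 2.4
tool_pos: [0.3958, 0.1609, 0.2201]
eef_rot: [[-0.999, -0.05, -0.0], [-0.05, 0.999, -0.0], [0.0, -0.0, -1.0]]
wrist_force: [-0.1, -0.2, -0.1]
gripper_width: 0.0871
grasp_force: 0.0
```

Run:
```python
from h import *; from plant import *
s=observe();print(s['t'],s['tool_pos']);c=camera_params('wrist');p,d=capture('wrist');np.savez('wrist.npz',p=p,d=d,**c)
cv2.imwrite('pics/w1.png',p[:,:,::-1]);X=cloud(d,c)
R=(abs(X[...,0]-.44)<.1)&(abs(X[...,1]-.165)<.06)&(d>0)
for nm,lo,hi in [('case',.022,.040),('boxtin',.05,.066),('barrel',.08,.095),('tube',.098,.115)]:
    P=X[R&(X[...,2]>lo)&(X[...,2]<hi)]
    if len(P)>9: print(nm,len(P),np.median(P,0).round(4),rect(P))
    if nm=='boxtin':
        q=P[P[:,0]>.445];print(len(q),rect(q) if len(q)>5 else '')
row(s,(.396,.165,.12),93);row(s,(.396,.165,.072),93)
```

```text
2.4 [0.3958138  0.16089774 0.220094  ]
case 4086 [0.4333 0.1635 0.0308] (array([432.1, 165.5]), array([140.3,  61.2]), 3.6)
boxtin 2734 [0.4595 0.1641 0.0589] (array([428.9, 165.2]), array([116.9,  50.2]), 3.5)
1612 (array([473.2, 167.6]), array([46.5, 31.8]), 86.8)
barrel 638 [0.388  0.1628 0.0889] (array([395.8, 164.4]), array([33. , 32.2]), 84.7)
tube 752 [0.3955 0.1643 0.1071] (array([396.4, 164.4]), array([22.2, 22.2]), -6.5)
[-0.02, 0.17, 4.0, -0.0, -0.0, -0.02]
[-0.02, 0.17, 5.92, -0.0, -0.0, -0.02]
```

View pics/w1.png

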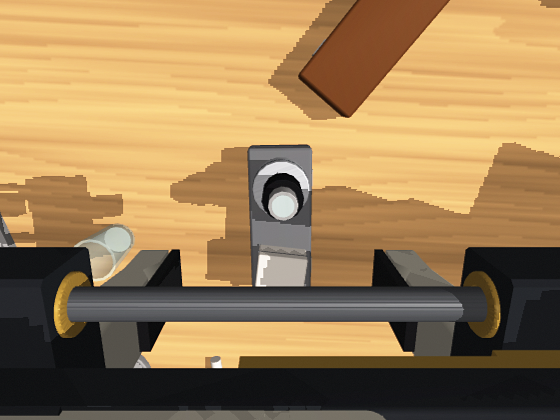

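The wrist view shows the eyepiece centred on the tin at (283,205) and the box at (280,270). This agrees with the top view to within 1 mm, so I'm descending.

arm_command(plan=[[0,0.08,2,0,0,0],[0,0.08,4,0,0,0],[0,0.08,4.5,0,0,0],[0,0.08,5.0,0,0,0],[0,0.08,5.5,0,0,0],[0,0.08,5.92,0,0,0],[0,0.08,5.92,0,0,0],[0,0.08,5.92,0,0,0]])

```text
t: 3.25
tool_pos: [0.3957, 0.1636, 0.0724]
eef_rot: [[-0.999, -0.051, -0.0], [-0.051, 0.999, -0.0], [0.0, -0.0, -1.0]]
wrist_force: [-0.1, -0.4, 0.3]
gripper_width: 0.0868
grasp_force: 0.0
```

arm_command(plan=[[0,0.04,0,0,0,0],[0,0.04,0,0,0,0],[0,0.04,0,0,0,0],[0,0.04,0,0,0,0],[0,0.04,0,0,0,0],[0,0.04,0,0,0,0],[0,0.04,0,0,0,0],[0,0.04,0,0,0,0],[0,0.04,0,0,0,0],[0,0.04,0,0,0,0]], gripper=20)

```text
t: 4.25
tool_pos: [0.3953, 0.165, 0.0723]
eef_rot: [[-0.999, -0.052, 0.0], [-0.052, 0.999, 0.0], [-0.0, 0.0, -1.0]]
wrist_force: [-0.4, 0.2, 0.9]
gripper_width: 0.0321
grasp_force: 30.0
```

Run:
```python
from h import *; from plant import *
s=observe();print(s['t'],s['tool_pos'],s['gripper_width'],s['grasp_force'])
row(s,(.396,.165,.15),93);row(s,(.653,.210,.11),93);row(s,(.653,.210,.0185),93)
```

```text
4.25 [0.39532048 0.16502952 0.07232509] 0.032107642738001735 30.000091195106506
[-0.03, -0.0, -3.11, 0.0, 0.0, 0.0]
[-10.39, 1.26, -1.51, 0.0, 0.0, 0.0]
[-10.39, 1.26, 2.15, 0.0, 0.0, 0.0]
```

arm_command(plan=[[0,0,-0.5,0,0,0],[0,0,-1.5,0,0,0],[0,0,-2.5,0,0,0],[-1.2,0.1,-2.9,0,0,0],[-2.4,0.3,-2.9,0,0,0],[-3.9,0.5,-2.8,0,0,0],[-5.4,0.7,-2.6,0,0,0],[-7.2,0.9,-2.3,0,0,0],[-8.8,1.1,-1.8,0,0,0],[-10.0,1.26,-1.5,0,0,0],[-10.4,1.26,-1.5,0,0,0],[-10.4,1.26,-1.5,0,0,0]])

```text
t: 5.45
tool_pos: [0.6538, 0.2097, 0.1082]
eef_rot: [[-0.999, -0.051, -0.002], [-0.051, 0.999, -0.001], [0.002, -0.001, -1.0]]
wrist_force: [0.7, 0.1, -0.4]
gripper_width: 0.0322
grasp_force: 30.0
```

Run:
```python
from h import *; from plant import *
s=observe();print(s['t'],s['tool_pos'],s['gripper_width'],s['grasp_force'])
c=camera_params('wrist');p,d=capture('wrist');cv2.imwrite('pics/w2.png',p[:,:,::-1]);X=cloud(d,c)
p,d=capture('top');c=camera_params('top');cv2.imwrite('pics/t2.png',p[110:250,150:310,::-1].repeat(4,0).repeat(4,1))
row(s,(.653,.210,.0185),93)
```

```text
5.45 [0.6537809  0.20965588 0.10823812] 0.032197619723311144 29.999724626541138
[0.02, 0.02, 3.59, -0.01, -0.02, -0.01]
```

View pics/w2.png

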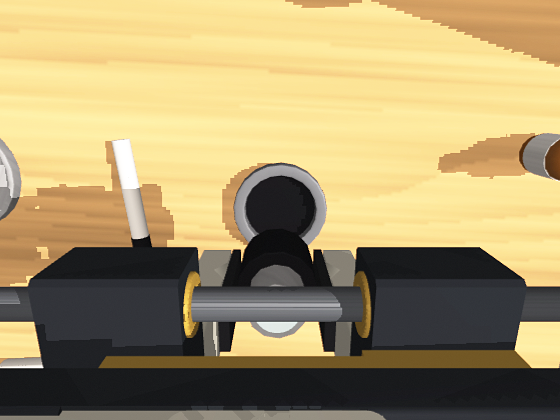

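The eyepiece is held upright at (277,290), in line with the stand, whose rim spans columns 234–326. Lowering it.

arm_command(plan=[[0,0.02,1,0,0,0],[0,0.02,2,0,0,0],[0,0.02,2.6,0,0,0],[0,0.02,3.0,0,0,0],[0,0.02,3.3,0,0,0],[0,0.02,3.45,0,0,0],[0,0.02,3.5,0,0,0],[0,0.02,3.54,0,0,0],[0,0.02,3.54,0,0,0]])

```text
t: 6.45
tool_pos: [0.6536, 0.2107, 0.0218]
eef_rot: [[-0.999, -0.052, 0.001], [-0.052, 0.999, 0.0], [-0.001, 0.0, -1.0]]
wrist_force: [-0.4, -0.6, -0.9]
gripper_width: 0.0324
grasp_force: 30.0
```

arm_command(plan=[[0,0,0.05,0,0,0],[0,0,0.1,0,0,0],[0,0,0.12,0,0,0],[0,0,0.12,0,0,0]])

```text
t: 6.85
tool_pos: [0.6533, 0.2106, 0.0184]
eef_rot: [[-0.999, -0.052, 0.0], [-0.052, 0.999, 0.0], [-0.0, -0.0, -1.0]]
wrist_force: [0.1, -0.2, 0.4]
gripper_width: 0.0324
grasp_force: 30.0
```

arm_command(plan=[[0,0,0.03,0,0,0],[0,0,0.03,0,0,0],[0,0,0.03,0,0,0]])

```text
t: 7.15
tool_pos: [0.6533, 0.2106, 0.0184]
eef_rot: [[-0.999, -0.053, 0.0], [-0.053, 0.999, 0.0], [-0.0, -0.0, -1.0]]
wrist_force: [-3.1, 0.6, 6.6]
gripper_width: 0.0322
grasp_force: 30.0
```

Contact at 6.6 N, so the eyepiece is on the floor of the stand. Opening and retreating.

arm_command(plan=[[0,0,0,0,0,0],[0,0,0,0,0,0],[0,0,0,0,0,0],[0,0,0,0,0,0],[0,0,-0.5,0,0,0],[0,0,-2,0,0,0],[0,0,-4,0,0,0],[0,0,-5,0,0,0],[0,0,-5,0,0,0],[0,0,-5,0,0,0]], gripper=87)

```text
t: 8.15
tool_pos: [0.6535, 0.2108, 0.1442]
eef_rot: [[-0.999, -0.052, 0.002], [-0.052, 0.999, 0.001], [-0.002, 0.001, -1.0]]
wrist_force: [0.4, 0.1, -0.1]
gripper_width: 0.0871
grasp_force: 0.0
```

Run:
```python
from h import *; from plant import *
s=observe();print(s['t'],s['tool_pos'])
for n in ['scene','top']:
  p,d=capture(n);c=camera_params(n);X=cloud(d,c)
  R=(np.hypot(X[...,0]-.653,X[...,1]-.21)<.05)&(d>0)
  for lo,hi in[(.028,.04),(.045,.06)]:
    P=X[R&(X[...,2]>lo)&(X[...,2]<hi)]; print(n,len(P),np.median(P,0) if len(P) else '',rect(P) if len(P)>5 else '')
row(s,(.395,.164,.14),93);row(s,(.395,.164,.038),93)
```

```text
8.15 [0.65349849 0.21083742 0.14417607]
scene 120 [0.66093294 0.20013919 0.0326985 ] (array([657.2, 205.2]), array([32.1, 26. ]), 26.6)
scene 90 [0.65703254 0.20615323 0.05062398] (array([656.9, 208.5]), array([23.8, 20.4]), 85.3)
top 69 [0.64643583 0.20455105 0.03376568] (array([651.8, 209. ]), array([32.9, 27.6]), -55.4)
top 70 [0.65321537 0.20986669 0.05177006] (array([654.3, 210.2]), array([21.7, 21.5]), 80.2)
[10.42, -1.33, 0.15, 0.01, 0.02, 0.0]
[10.43, -1.34, 4.23, 0.01, 0.02, 0.0]
```

The eyepiece stands at z .052 (4+48 mm), centred. Next is the tin.

arm_command(plan=[[1.5,-0.2,0.1,0,0,0],[3.5,-0.5,0.1,0,0,0],[5.5,-0.7,0.1,0,0,0],[7.5,-0.95,0.1,0,0,0],[9.2,-1.2,0.1,0,0,0],[10.4,-1.34,0.1,0,0,0],[10.4,-1.34,0.1,0,0,0],[10.4,-1.34,0.1,0,0,0]])

```text
t: 9.05
tool_pos: [0.395, 0.1635, 0.14]
eef_rot: [[-0.999, -0.054, 0.0], [-0.054, 0.999, -0.0], [-0.0, -0.0, -1.0]]
wrist_force: [0.7, 0.3, 0.0]
gripper_width: 0.087
grasp_force: 0.0
```

Run:
```python
from h import *; from plant import *
s=observe();print(s['t'],s['tool_pos'])
for n in ['top','wrist']:
  c=camera_params(n);p,d=capture(n);X=cloud(d,c)
  R=(abs(X[...,0]-.44)<.1)&(abs(X[...,1]-.165)<.06)&(d>0)
  P=X[R&(X[...,2]>.05)&(X[...,2]<.066)]
  a=P[P[:,0]<.44];b=P[P[:,0]>.44]
  print(n,len(a),rect(a) if len(a)>5 else'',len(b),rect(b) if len(b)>5 else '')
row(s,(.395,.164,.039),93)
```

```text
9.05 [0.39495184 0.16345545 0.1400118 ]
top 52 (array([374.9, 165.2]), array([35.2,  9.1]), -89.1) 212 (array([481.8, 168.1]), array([46.4, 45.3]), 85.7)
wrist 4307 (array([394.7, 163. ]), array([49.5, 49.3]), -85.1) 2077 (array([488.5, 166.8]), array([49.1, 29.6]), -86.8)
[-0.0, 0.02, 4.04, -0.0, 0.0, 0.01]
```

arm_command(plan=[[0,0,1.5,0,0,0],[0,0,2.8,0,0,0],[0,0,3.5,0,0,0],[0,0,3.9,0,0,0],[0,0,4.04,0,0,0],[0,0,4.04,0,0,0],[0,0,4.04,0,0,0],[0,0,4.04,0,0,0]])

```text
t: 9.95
tool_pos: [0.3959, 0.164, 0.0399]
eef_rot: [[-0.999, -0.052, 0.001], [-0.052, 0.999, 0.001], [-0.001, 0.001, -1.0]]
wrist_force: [-0.0, 0.8, 0.4]
gripper_width: 0.087
grasp_force: 0.0
```

arm_command(plan=[[0,0,0,0,0,0],[0,0,0,0,0,0],[0,0,0,0,0,0],[0,0,0,0,0,0],[0,0,0,0,0,0],[0,0,0,0,0,0],[0,0,0,0,0,0],[0,0,0,0,0,0]], gripper=35)

```text
t: 10.75
tool_pos: [0.3954, 0.1636, 0.0391]
eef_rot: [[-0.999, -0.052, 0.0], [-0.052, 0.999, 0.0], [-0.0, 0.0, -1.0]]
wrist_force: [0.3, -0.2, 1.5]
gripper_width: 0.0491
grasp_force: 30.0
```

Run:
```python
from h import *; from plant import *
s=observe();print(s['t'],s['tool_pos'],s['wrist_force'])
row(s,(.395,.164,.16),93);row(s,(.640,-.014,.12),93)
```

```text
10.75 [0.39541495 0.16355303 0.03910237] [ 0.32669447 -0.17971314  1.45818226]
[0.02, 0.02, -4.84, 0.0, 0.0, 0.0]
[-9.4, -7.61, -3.24, 0.0, 0.0, 0.0]
```

arm_command(plan=[[0,0,-0.5,0,0,0],[0,0,-1.8,0,0,0],[0,0,-3.2,0,0,0],[-0.9,-0.7,-4.0,0,0,0],[-2.1,-1.7,-4.2,0,0,0],[-3.5,-2.8,-4.2,0,0,0],[-4.9,-4.0,-4.0,0,0,0],[-6.3,-5.1,-3.8,0,0,0],[-7.7,-6.2,-3.5,0,0,0],[-8.8,-7.1,-3.24,0,0,0],[-9.4,-7.6,-3.24,0,0,0],[-9.4,-7.6,-3.24,0,0,0]])

```text
t: 11.95
tool_pos: [0.6411, -0.0159, 0.1182]
eef_rot: [[-0.999, -0.05, -0.002], [-0.05, 0.999, -0.001], [0.002, -0.001, -1.0]]
wrist_force: [-0.1, 0.0, -1.9]
gripper_width: 0.0493
grasp_force: 30.0
```

Run:
```python
from h import *; from plant import *
s=observe();print(s['t'],s['tool_pos'])
for n in ['wrist']:
  c=camera_params(n);p,d=capture(n);X=cloud(d,c);cv2.imwrite('pics/w3.png',p[:,:,::-1])
row(s,(.640,-.014,.016),93)
```

```text
11.95 [ 0.64105621 -0.01589559  0.11823052]
[0.03, 0.08, 4.09, -0.01, -0.02, -0.02]
```

View pics/w3.png

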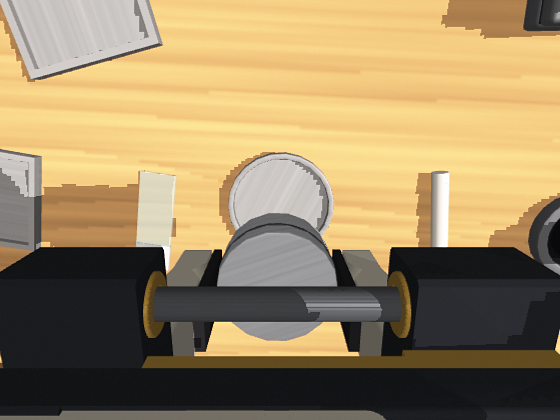

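The tin is held level over the round tray, with the rim spanning columns 229–332 and the tin centred at column 279. Lowering.

arm_command(plan=[[0,0.04,1.2,0,0,0],[0,0.04,2.4,0,0,0],[0,0.04,3.2,0,0,0],[0,0.04,3.6,0,0,0],[0,0.04,3.85,0,0,0],[0,0.04,4.0,0,0,0],[0,0.04,4.0,0,0,0],[0,0.04,4.0,0,0,0],[0,0.04,4.0,0,0,0]])

```text
t: 12.9
tool_pos: [0.6405, -0.0128, 0.021]
eef_rot: [[-0.999, -0.052, 0.001], [-0.052, 0.999, 0.0], [-0.001, 0.0, -1.0]]
wrist_force: [0.5, -1.4, -2.0]
gripper_width: 0.0494
grasp_force: 30.0
```

arm_command(plan=[[0,-0.04,0.1,0,0,0],[0,-0.04,0.18,0,0,0],[0,-0.04,0.24,0,0,0],[0,-0.04,0.27,0,0,0],[0,-0.04,0.27,0,0,0]])

```text
t: 13.4
tool_pos: [0.64, -0.0139, 0.0132]
eef_rot: [[-0.999, -0.052, -0.0], [-0.052, 0.999, -0.0], [0.0, -0.0, -1.0]]
wrist_force: [-0.1, -0.2, -1.2]
gripper_width: 0.0489
grasp_force: 30.0
```

arm_command(plan=[[0,0,0.03,0,0,0],[0,0,0.04,0,0,0],[0,0,0.04,0,0,0]])

```text
t: 13.7
tool_pos: [0.6401, -0.0139, 0.0131]
eef_rot: [[-0.999, -0.053, 0.0], [-0.053, 0.999, -0.0], [-0.0, -0.0, -1.0]]
wrist_force: [-2.9, 0.3, 6.2]
gripper_width: 0.0491
grasp_force: 30.0
```

Contact. Releasing.

arm_command(plan=[[0,0,0,0,0,0],[0,0,0,0,0,0],[0,0,0,0,0,0],[0,0,0,0,0,0],[0,0,-0.4,0,0,0],[0,0,-1.8,0,0,0],[0,0,-3.5,0,0,0],[0,0,-5,0,0,0],[0,0,-5,0,0,0],[0,0,-5,0,0,0]], gripper=87)

```text
t: 14.7
tool_pos: [0.6406, -0.0137, 0.1392]
eef_rot: [[-0.999, -0.052, 0.003], [-0.052, 0.999, 0.001], [-0.003, 0.001, -1.0]]
wrist_force: [0.7, 0.3, -0.7]
gripper_width: 0.0869
grasp_force: 0.0
```

Run:
```python
from h import *; from plant import *
s=observe();print(s['t'],s['tool_pos'])
for n in ['scene','wrist']:
  c=camera_params(n);p,d=capture(n);X=cloud(d,c)
  R=(np.hypot(X[...,0]-.64,X[...,1]+.014)<.045)&(d>0)
  P=X[R&(X[...,2]>.026)&(X[...,2]<.038)]; print(n,len(P),np.median(P,0),P[:,2].std(),rect(P))
row(s,(.481,.168,.14),86)
```

```text
14.7 [ 0.64059326 -0.01372513  0.13918429]
scene 513 [ 0.64279698 -0.01743349  0.03075632] 0.0011916707168193566 (array([641.7, -16. ]), array([49.1, 47.6]), -53.5)
wrist 3577 [ 0.63848497 -0.014885    0.03289766] 0.0009249013419546878 (array([639.6, -14.7]), array([49.1, 49.1]), 89.4)
[5.99, 7.59, -0.04, 0.01, 0.03, 1.17]
```

The tin sits flat (top at about 32 mm) and centred. Next is the box.

arm_command(plan=[[1.0,1.3,0,0,0,0.2],[2.2,2.8,0,0,0,0.5],[3.4,4.3,0,0,0,0.8],[4.6,5.8,0,0,0,1.0],[5.5,7.0,0,0,0,1.17],[6.0,7.6,0,0,0,1.17],[6.0,7.6,0,0,0,1.17],[6.0,7.6,0,0,0,1.17],[6.0,7.6,0,0,0,1.17]])

```text
t: 15.7
tool_pos: [0.4804, 0.1674, 0.1367]
eef_rot: [[-0.998, 0.07, -0.001], [0.07, 0.998, -0.001], [0.001, -0.001, -1.0]]
wrist_force: [1.1, -0.4, -0.3]
gripper_width: 0.0867
grasp_force: 0.0
```

Run:
```python
from h import *; from plant import *
s=observe();print(s['t'],s['tool_pos'])
for n in ['wrist']:
  c=camera_params(n);p,d=capture(n);X=cloud(d,c)
  R=(abs(X[...,0]-.44)<.1)&(abs(X[...,1]-.165)<.06)&(d>0)
  P=X[R&(X[...,2]>.05)&(X[...,2]<.066)];print(len(P),rect(P),np.median(P,0))
  C=X[R&(X[...,2]>.024)&(X[...,2]<.036)];print('case',rect(C))
x,sz,a=rect(P)
row(s,(x[0]/1000,x[1]/1000,.039),a)
```

```text
15.7 [0.480388   0.16741461 0.13670324]
4773 (array([480.8, 167.3]), array([46.7, 46.1]), -3.7) [0.4786926  0.16738644 0.05887515]
case (array([436.7, 165.8]), array([149.6,  61.1]), 3.6)
[-0.02, 0.0, 3.91, -0.01, 0.0, 14.94]
```

arm_command(plan=[[0,0,1.5,0,0,0],[0,0,2.8,0,0,0],[0,0,3.5,0,0,0],[0,0,3.8,0,0,0],[0,0,3.9,0,0,0],[0,0,3.9,0,0,0],[0,0,3.9,0,0,0],[0,0,3.9,0,0,0]])

```text
t: 16.55
tool_pos: [0.4808, 0.1683, 0.0408]
eef_rot: [[-0.998, 0.07, 0.001], [0.07, 0.998, 0.001], [-0.001, 0.001, -1.0]]
wrist_force: [-0.6, -0.4, 0.4]
gripper_width: 0.0872
grasp_force: 0.0
```

arm_command(plan=[[0,0,0,0,0,0],[0,0,0,0,0,0],[0,0,0,0,0,0],[0,0,0,0,0,0],[0,0,0,0,0,0],[0,0,0,0,0,0],[0,0,0,0,0,0],[0,0,0,0,0,0],[0,0,0,0,0,0]], gripper=32)

```text
t: 17.45
tool_pos: [0.4802, 0.168, 0.0398]
eef_rot: [[-0.998, 0.07, -0.0], [0.07, 0.998, -0.0], [0.0, -0.0, -1.0]]
wrist_force: [0.2, -0.2, 0.5]
gripper_width: 0.0456
grasp_force: 30.0
```

Run:
```python
from h import *; from plant import *
s=observe();print(s['t'],s['tool_pos'],s['wrist_force'])
row(s,(.6445,-.230,.12),82.8)
```

```text
17.45 [0.48024698 0.16796264 0.03977606] [ 0.20049724 -0.17334073  0.52038427]
[-7.67, -15.42, -3.21, -0.0, -0.0, 0.53]
```

arm_command(plan=[[0,0,-0.5,0,0,0],[0,0,-1.8,0,0,0],[0,0,-3.2,0,0,0],[-0.6,-1.2,-4.0,0,0,0.1],[-1.5,-3.0,-4.2,0,0,0.2],[-2.4,-4.8,-4.2,0,0,0.3],[-3.4,-6.8,-4.2,0,0,0.4],[-4.4,-8.8,-4.2,0,0,0.5],[-5.4,-10.8,-4.0,0,0,0.53],[-6.4,-12.8,-3.6,0,0,0.53],[-7.2,-14.5,-3.3,0,0,0.53],[-7.65,-15.4,-3.2,0,0,0.53]])

```text
t: 18.65
tool_pos: [0.6442, -0.2316, 0.1189]
eef_rot: [[-0.992, 0.126, -0.001], [0.126, 0.992, 0.0], [0.001, 0.0, -1.0]]
wrist_force: [1.0, 0.7, 0.1]
gripper_width: 0.0458
grasp_force: 30.0
```

arm_command(plan=[[0,0,0,0,0,0],[0,0,0,0,0,0],[0,0,0,0,0,0]])

```text
t: 18.95
tool_pos: [0.6437, -0.2291, 0.1195]
eef_rot: [[-0.992, 0.125, -0.001], [0.125, 0.992, 0.0], [0.001, 0.0, -1.0]]
wrist_force: [-0.0, 0.4, 0.2]
gripper_width: 0.0458
grasp_force: 30.0
```

Run:
```python
from h import *; from plant import *
s=observe();print(s['t'],s['tool_pos'])
for n in ['wrist']:
  c=camera_params(n);p,d=capture(n);X=cloud(d,c);cv2.imwrite('pics/w4.png',p[:,:,::-1])
row(s,(.6445,-.230,.0137),82.8)
```

```text
18.95 [ 0.64366833 -0.22907535  0.11952623]
[-0.04, -0.03, 4.23, 0.0, -0.01, 0.0]
```

View pics/w4.png

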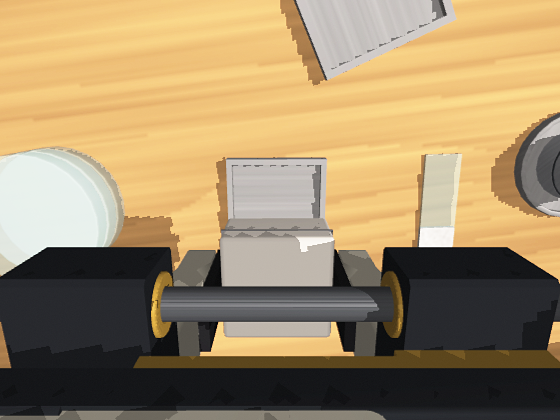

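The box is level and square over the tray: the tray spans columns 227–326 and the box is centred at 277. Lowering.

arm_command(plan=[[-0.02,-0.02,1.2,0,0,0],[-0.02,-0.02,2.4,0,0,0],[-0.02,-0.02,3.2,0,0,0],[-0.02,-0.02,3.7,0,0,0],[-0.02,-0.02,3.95,0,0,0],[-0.02,-0.02,4.05,0,0,0],[-0.02,-0.02,4.13,0,0,0],[-0.02,-0.02,4.2,0,0,0],[-0.02,-0.02,4.2,0,0,0],[-0.02,-0.02,4.2,0,0,0]])

```text
t: 20.0
tool_pos: [0.6448, -0.2301, 0.0153]
eef_rot: [[-0.992, 0.125, 0.001], [0.125, 0.992, -0.0], [-0.001, 0.0, -1.0]]
wrist_force: [-0.4, -0.7, -0.0]
gripper_width: 0.0457
grasp_force: 30.0
```

arm_command(plan=[[0,0,0,0,0,0],[0,0,0,0,0,0]])

```text
t: 20.2
tool_pos: [0.6446, -0.2301, 0.015]
eef_rot: [[-0.992, 0.125, 0.0], [0.125, 0.992, -0.0], [-0.0, 0.0, -1.0]]
wrist_force: [-0.2, -0.1, -0.4]
gripper_width: 0.0456
grasp_force: 30.0
```

arm_command(plan=[[0,0,0.03,0,0,0],[0,0,0.05,0,0,0],[0,0,0.07,0,0,0],[0,0,0.07,0,0,0]])

```text
t: 20.6
tool_pos: [0.6446, -0.2301, 0.0138]
eef_rot: [[-0.992, 0.125, 0.0], [0.125, 0.992, -0.0], [-0.0, -0.0, -1.0]]
wrist_force: [-1.6, 0.6, 5.9]
gripper_width: 0.0459
grasp_force: 30.0
```

Contact at 5.9 N. Releasing.

arm_command(plan=[[0,0,0,0,0,0],[0,0,0,0,0,0],[0,0,0,0,0,0],[0,0,0,0,0,0],[0,0,-0.4,0,0,0],[0,0,-1.8,0,0,0],[0,0,-3.5,0,0,0],[0,0,-5,0,0,0],[0,0,-5,0,0,0],[0,0,-5,0,0,0]], gripper=87)

```text
t: 21.6
tool_pos: [0.6452, -0.2301, 0.1402]
eef_rot: [[-0.992, 0.125, 0.003], [0.125, 0.992, -0.0], [-0.003, 0.0, -1.0]]
wrist_force: [0.5, 0.7, -0.9]
gripper_width: 0.0869
grasp_force: 0.0
```

Run:
```python
from h import *; from plant import *
s=observe();print(s['t'],s['tool_pos'])
c=camera_params('wrist');p,d=capture('wrist');X=cloud(d,c)
R=(np.hypot(X[...,0]-.6445,X[...,1]+.23)<.045)&(d>0)
P=X[R&(X[...,2]>.026)&(X[...,2]<.038)]; print(len(P),np.median(P,0),P[:,2].std(),rect(P))
row(s,(.4367,.1658,.14),93.6)
```

```text
21.6 [ 0.64518493 -0.23006677  0.1402264 ]
3804 [ 0.64336515 -0.23097426  0.0328995 ] 0.0009204232971859146 (array([ 644.8, -231.1]), array([46.1, 45.7]), 82.7)
[10.26, 14.67, -0.02, 0.0, 0.03, -1.8]
```

The box is flat. Next is the case.

arm_command(plan=[[1.0,1.5,0,0,0,-0.2],[2.2,3.1,0,0,0,-0.5],[3.4,4.8,0,0,0,-0.8],[4.6,6.6,0,0,0,-1.1],[5.8,8.3,0,0,0,-1.4],[7.0,10.0,0,0,0,-1.6],[8.2,11.7,0,0,0,-1.8],[9.4,13.4,0,0,0,-1.8],[10.2,14.6,0,0,0,-1.8],[10.26,14.67,0,0,0,-1.8],[10.26,14.67,0,0,0,-1.8],[10.26,14.67,0,0,0,-1.8]])

```text
t: 22.85
tool_pos: [0.4358, 0.1652, 0.1375]
eef_rot: [[-0.998, -0.063, -0.001], [-0.063, 0.998, -0.001], [0.001, -0.001, -1.0]]
wrist_force: [-0.7, -0.7, 0.9]
gripper_width: 0.087
grasp_force: 0.0
```

Run:
```python
from h import *; from plant import *
s=observe();print(s['t'],s['tool_pos'])
for n in ['top','wrist']:
  c=camera_params(n);p,d=capture(n);X=cloud(d,c)
  R=(abs(X[...,0]-.44)<.1)&(abs(X[...,1]-.165)<.055)&(d>0)
  C=X[R&(X[...,2]>.024)&(X[...,2]<.036)];print('case',n,len(C),rect(C))
  R=(abs(X[...,0]-.46)<.15)&(abs(X[...,1]+.168)<.1)&(d>0)
  C=X[R&(X[...,2]>.0035)&(X[...,2]<.02)];print('tray',n,len(C),rect(C) if len(C)>9 else '')
  if n=='top':
    R=(X[...,2]>.02)&(X[...,2]<.075)&(abs(X[...,0]-.5)<.09)&(abs(X[...,1]+.0)<.06);print('jar',rect(X[R]))
    np.savez('top2.npz',p=p,d=d,**c)
row(s,(.4367,.1655,.011),93.5)
```

```text
22.85 [0.43576017 0.16524301 0.13745198]
case top 701 (array([403., 164.]), array([81.3, 59.1]), 3.6)
tray top 2368 (array([ 460.8, -169.1]), array([297.7, 197.7]), 0.9)
jar (array([469.4,  -3.2]), array([39.9, 38.4]), 1.8)
case wrist 15069 (array([430.9, 165.4]), array([137.3,  61.1]), 3.5)
tray wrist 0 
[-0.04, 0.01, 5.06, -0.01, -0.01, 0.02]
```

arm_command(plan=[[0,0,1.5,0,0,0],[0,0,3.0,0,0,0],[0,0,4.0,0,0,0],[0,0,4.6,0,0,0],[0,0,4.9,0,0,0],[0,0,5.0,0,0,0],[0,0,5.05,0,0,0],[0,0,5.05,0,0,0],[0,0,5.05,0,0,0]])

```text
t: 23.85
tool_pos: [0.4364, 0.1663, 0.0125]
eef_rot: [[-0.998, -0.063, 0.001], [-0.063, 0.998, 0.001], [-0.001, 0.001, -1.0]]
wrist_force: [-0.4, -1.2, 0.9]
gripper_width: 0.0871
grasp_force: 0.0
```

arm_command(plan=[[0,0,0,0,0,0],[0,0,0,0,0,0],[0,0,0,0,0,0],[0,0,0,0,0,0],[0,0,0,0,0,0],[0,0,0,0,0,0],[0,0,0,0,0,0]], gripper=45)

```text
t: 24.55
tool_pos: [0.436, 0.166, 0.0119]
eef_rot: [[-0.998, -0.063, 0.0], [-0.063, 0.998, 0.0], [-0.0, 0.0, -1.0]]
wrist_force: [-2.0, 0.7, 3.2]
gripper_width: 0.0599
grasp_force: 30.0
```

Run:
```python
from h import *; from plant import *
s=observe();print(s['t'],s['tool_pos'],s['wrist_force'],s['q'])
row(s,(.56,0,.16),100);row(s,(.4615,-.1685,.10),107.2)
```

```text
24.55 [0.43601077 0.16603857 0.01192301] [-2.04541675  0.74896094  3.17268109] [ 7.87502754e-01  2.84501480e-01 -7.00284233e-01 -2.53478040e-05
 -5.85830972e-01 -2.29527147e+00]
[-4.53, -6.94, -5.92, 0.0, 0.0, -1.06]
[-0.18, -13.42, -3.52, 0.0, 0.0, -2.26]
```

arm_command(plan=[[0,0,-0.4,0,0,0],[0,0,-1.4,0,0,0],[0,0,-2.6,0,0,0],[0,0,-4.0,0,0,0],[-0.3,-0.6,-5.0,0,0,0],[-0.5,-1.8,-5.4,0,0,-0.2],[-0.6,-3.3,-5.5,0,0,-0.5],[-0.6,-5.0,-5.5,0,0,-0.8],[-0.6,-6.7,-5.5,0,0,-1.1],[-0.5,-8.4,-5.5,0,0,-1.4],[-0.4,-10.1,-5.3,0,0,-1.8],[-0.2,-11.6,-5.0,0,0,-2.1]])

```text
t: 25.75
tool_pos: [0.459, -0.1251, 0.1374]
eef_rot: [[-0.96, -0.28, 0.001], [-0.28, 0.96, 0.0], [-0.001, -0.0, -1.0]]
wrist_force: [0.2, 0.7, -2.6]
gripper_width: 0.0599
grasp_force: 30.0
```

Run:
```python
from h import *; from plant import *
s=observe();print(s['t'],s['tool_pos'],s['gripper_width'],s['q'][5])
row(s,(.4615,-.1685,.11),107.2)
```

```text
25.75 [ 0.45895983 -0.1250564   0.13744626] 0.05994013589163888 -1.4356096660732782
[0.39, -1.7, 1.1, -0.0, 0.01, -0.15]
```

arm_command(plan=[[0.2,-0.9,0.4,0,0,-0.1],[0.38,-1.6,0.9,0,0,-0.15],[0.38,-1.65,1.1,0,0,-0.15],[0.38,-1.65,1.1,0,0,-0.15],[0.38,-1.65,1.1,0,0,-0.15]])

```text
t: 26.25
tool_pos: [0.4616, -0.165, 0.1097]
eef_rot: [[-0.956, -0.294, -0.0], [-0.294, 0.956, 0.0], [0.0, 0.0, -1.0]]
wrist_force: [0.6, -0.2, -3.0]
gripper_width: 0.0596
grasp_force: 30.0
```

Run:
```python
from h import *; from plant import *
s=observe();print(s['t'],s['tool_pos'],s['gripper_width'])
c=camera_params('wrist');p,d=capture('wrist');X=cloud(d,c);cv2.imwrite('pics/w5.png',p[:,:,::-1])
P=X[(d>0)&(X[...,2]>.115)&(X[...,2]<.14)&(abs(X[...,0]-.46)<.12)&(abs(X[...,1]+.17)<.06)];print('held',rect(P),np.median(P,0))
p,d=capture('scene');cv2.imwrite('pics/s5.png',p[:,:,::-1])
row(s,(.4615,-.1685,.017),107.2)
```

```text
26.25 [ 0.46159948 -0.16497645  0.10968651] 0.05962354897005547
held (array([ 442.2, -171.4]), array([107.4,  93.7]), 17.9) [ 0.43084374 -0.17468801  0.12864635]
[0.05, -0.13, 3.71, 0.0, -0.0, -0.01]
```

View pics/w5.png

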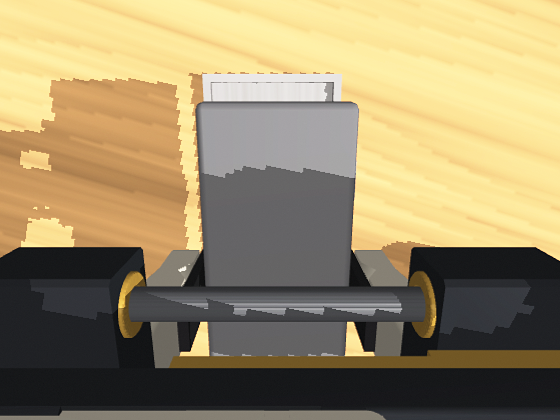

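View pics/s5.png

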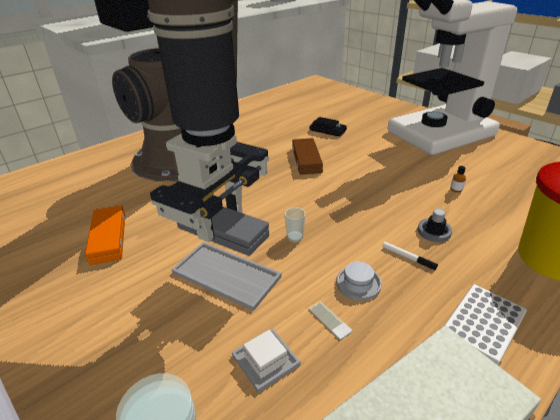

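The eyepiece, tin and box stand properly in their holders, and the jar is untouched at (295,225). The held case widens toward its far end in the wrist view (161 px against 145), so it may be pitched. Checking with a plane fit.

Run:
```python
from h import *; from plant import *
s=observe();print(s['t'],s['tool_pos'],s['ft_torque'])
c=camera_params('wrist');p,d=capture('wrist');X=cloud(d,c)
P=X[110:235,215:340].reshape(-1,3)
A=np.c_[P[:,:2],np.ones(len(P))];k,*_=np.linalg.lstsq(A,P[:,2],rcond=None);print('plane',k,np.std(A@k-P[:,2]))
u=np.array([np.cos(np.radians(17.2)),np.sin(np.radians(17.2))]);print('slope along case x deg',np.degrees(np.arctan(k[:2]@u)),'across',np.degrees(np.arctan(k[:2]@[-u[1],u[0]])))
print('z at centre',k@[.4615,-.165,1])
print('far edge case',X[108,278],'tray outer end corners',ray([[203,75],[340,75]],.010,c))
R=np.array(s['eef_rot']);print(R[:,2])
```

```text
26.35 [ 0.46202247 -0.16472713  0.109992  ] [ 0.0356762   0.03013474 -0.01417359]
plane [-0.07475108 -0.02395207  0.15631728] 0.008969939848438843
slope along case x deg -4.487996258777432 across -0.044484220412809306
z at centre 0.12577174999978036
far edge case [ 0.39349597 -0.18591556  0.12864199] tray outer end corners [[ 0.38978937 -0.23764449  0.01      ]
 [ 0.3636397  -0.15290359  0.01      ]]
[ 9.73693321e-04  1.45926430e-05 -9.99999526e-01]
```

Run:
```python
from h import *; from plant import *
c=camera_params('wrist');p,d=capture('wrist');X=cloud(d,c)
m=(d[120:240,220:335]>0);P=X[120:240,220:335][m];P=P[abs(P[:,2]-np.median(P[:,2]))<.012]
A=np.c_[P[:,:2],np.ones(len(P))];k,*_=np.linalg.lstsq(A,P[:,2],rcond=None);print(len(P),'plane',k,np.std(A@k-P[:,2]))
for r in (108,130,160,190,220,240): print(r,X[r,250:300:10,2].round(4), X[r,278].round(4))
```

```text
13753 plane [ 0.00091028 -0.00107114  0.12835712] 0.000611281345227615
108 [0.1292 0.1294 0.1294 0.1285 0.1296] [ 0.3935 -0.1859  0.1286]
130 [0.1283 0.1294 0.269  0.1286 0.1297] [ 0.401  -0.1836  0.128 ]
160 [0.1289 0.1302 0.1287 0.1283 0.1289] [ 0.4114 -0.1804  0.1285]
190 [0.1295 0.1289 0.1287 0.1293 0.1301] [ 0.4222 -0.177   0.1292]
220 [0.1291 0.1291 0.1275 0.1292 0.129 ] [ 0.4338 -0.1734  0.1285]
240 [0.1282 0.1288 0.1283 0.1291 0.1286] [ 0.4413 -0.1711  0.1297]
```

The case is level: plane slope is about 0.1°, and the outliers were dropouts. The tray's end edge gives a centre of (.463,-.169), in agreement with before. Lowering.

arm_command(plan=[[0.04,-0.15,0.8,0,0,0],[0.04,-0.15,1.8,0,0,0],[0.04,-0.15,2.6,0,0,0],[0.04,-0.15,3.1,0,0,0],[0.04,-0.15,3.35,0,0,0],[0.04,-0.15,3.5,0,0,0],[0.04,-0.15,3.6,0,0,0],[0.04,-0.15,3.6,0,0,0],[0.04,-0.15,3.6,0,0,0],[0.04,-0.15,3.6,0,0,0]])

```text
t: 27.45
tool_pos: [0.4621, -0.1693, 0.0198]
eef_rot: [[-0.956, -0.294, 0.001], [-0.294, 0.956, -0.0], [-0.001, -0.0, -1.0]]
wrist_force: [0.2, 0.4, -2.5]
gripper_width: 0.0596
grasp_force: 30.0
```

arm_command(plan=[[0,0,0.04,0,0,0],[0,0,0.07,0,0,0],[0,0,0.1,0,0,0],[0,0,0.12,0,0,0],[0,0,0.12,0,0,0]])

```text
t: 27.95
tool_pos: [0.4617, -0.1693, 0.0169]
eef_rot: [[-0.956, -0.294, 0.0], [-0.294, 0.956, -0.0], [-0.0, -0.0, -1.0]]
wrist_force: [-2.3, 1.2, 6.5]
gripper_width: 0.0598
grasp_force: 30.0
```

arm_command(plan=[[0,0,0,0,0,0],[0,0,0,0,0,0],[0,0,0,0,0,0],[0,0,0,0,0,0],[0,0,-0.4,0,0,0],[0,0,-1.8,0,0,0],[0,0,-3.5,0,0,0],[0,0,-6,0,0,0],[0,0,-8,0,0,0],[0,0,-8,0,0,0],[0,0,-8,0,0,0]], gripper=87)

```text
t: 29.05
tool_pos: [0.4631, -0.1694, 0.2197]
eef_rot: [[-0.956, -0.294, 0.006], [-0.294, 0.956, -0.0], [-0.006, -0.002, -1.0]]
wrist_force: [0.0, 0.5, -0.8]
gripper_width: 0.0874
grasp_force: 0.0
```

Run:
```python
from h import *; from plant import *
s=observe();print(s['t'],s['tool_pos'],s['wrist_force'])
c=camera_params('wrist');p,d=capture('wrist');X=cloud(d,c)
P=X[(d>0)&(X[...,2]>.028)&(X[...,2]<.042)&(abs(X[...,0]-.46)<.12)&(abs(X[...,1]+.17)<.07)];print('case',rect(P),np.median(P,0),P[:,2].std())
p,d=capture('scene');cv2.imwrite('pics/s6.png',p[:,:,::-1])
```

```text
29.05 [ 0.46308186 -0.16942116  0.21974241] [ 0.00545388  0.54809063 -0.81505027]
case (array([ 462.7, -169.5]), array([149.6,  60.9]), 17.2) [ 0.45610356 -0.17125035  0.03584329] 0.0009055760162063401
```

View pics/s6.png

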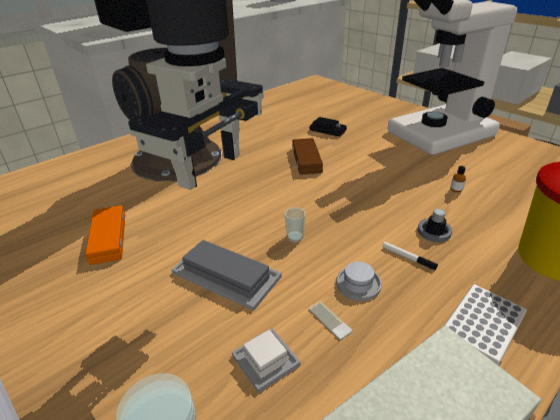

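All four things sit in their holders: case (227,270), tin (359,277), box (266,352), eyepiece (436,224). The jar still stands at (295,225), and the gripper is clear.

```bash
python3 -c "
from plant import *
print(close_job())"
```

```text
the job is handed in; nothing more can be done
None
```

The job is handed in at about 29 s: the eyepiece, tin, box and case were set down in that order, each upright and flat in its own holder, and the jar was left untouched.

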